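# Set up a glaze-sample spindle in the ceramics studio

## Task

Lift the blue lid of the white box back until it rests open on its stop and leave it open; take out the steel spindle and push its long end down through the eye of the green bracket on the wooden stand until its collar sits flat on the bracket. Then thread the blue-glazed ring over the spindle, lowering it gently, without letting it drop, until it lies flat on the collar. Leave the wooden dowel in the box and leave the clay ring and the other things where they are.

Things in the scene. Friction and masses are not known exactly. Their poses are not given: they have to be found in the camera images.
- caddy: White plastic box, fixed to the table, 150 (x) x 200 (y) x 145 mm high, walls 5 mm; origin at the centre of its underside, x towards the hinge side, away from the robot. A plywood rack inside (top 85 mm above the origin) has 17 mm square holes at x = 0, y = -42 and +42 mm where spindle and dowel stand upright, collars on the rack, tops 139 mm above the origin.
- lid (a joint): Hinge angle of the blue lid (8 mm thick, on top of the box): 0 shut, 1.9 rad on its stop, leaning back past upright. It falls shut if released before about 1.5 rad.
- lid_handle (a point): Grip point in the round black knob (head 28 mm across, 22 to 43 mm above the lid): with the lid shut, 43 mm above and 120 mm in front (box -x) of the hinge line, on the lid's centre line, 30 mm from its front edge.
- lid_hinge (a point): Middle of the lid's hinge line, which runs along the box's y on its far (+x) top rim.
- spindle: Steel spindle, 132 mm long, upright; origin at the centre of its lower end, z up along it. Rod 14 mm in diameter throughout, lower end chamfered; a collar 32 mm in diameter lies 78 to 86 mm above the origin; above it a 46 mm long 14 mm spigot to grip.
- dowel: Wooden dowel post of the same shape as the steel spindle, standing in the other hole of the rack; leave it there.
- stand: Stand fixed to the table: wooden base 150 (x) x 120 (y) x 30 mm; origin at the centre of its underside. On it a green bracket: a 70 x 70 x 10 mm plate, top 90 mm above the origin, on an upright at +x. Its eye, 17 mm across, is at x = y = 0; below it the base has a 22 mm square socket, 20 mm deep. With the spindle home its lower end is 12 mm above the origin.
- stand_eye (a point): Centre of the bracket's eye, on the top face of the green plate.
- blue_ring: Blue-glazed ceramic ring lying flat on the table, 62 mm outer diameter, 24 mm hole, 24 mm high; origin at the centre of its underside, z along its hole.
- clay_ring: Unglazed orange-brown ring of the same size; leave it alone.
- jar: Clear jar with a blue cap, 64 mm across, 60 mm high; leave it alone. Origin under its centre.
- modelling_tool: Wooden modelling spatula, 160 mm long, lying in front of the robot; leave it alone.
- bowl: Terracotta bowl, 110 mm across, 50 mm high; leave it alone. Origin under its centre.
- mug: White mug, 76 mm across, 85 mm high; leave it alone. Origin under its centre.
- glaze: Grey glaze bottle, 60 mm across, 130 mm high; leave it alone. Origin under its centre.
Things that resemble listed ones, but are neither listed nor needed, are in the scene too. Of the things that look like the blue_ring, the middle-sized one is meant.

How it is judged:
By the outcome, as a careful person would: the job done as asked, in the order asked, and still so for the second after the job is handed in, with the robot touching nothing.
It also fails if it takes over 72 s, if anything falls off the work surface, if the arm or the gripper's body presses on something with over 40 N, if the wrist force passes 120 N, or if a joint passes its speed limit or range.

## Robot

A 6-joint arm with a two-finger parallel gripper is mounted at the origin on the work surface. World frame = base frame: x ahead of the robot, y to its left, z up, the work surface at z = 0. Lengths are in m, angles in rad, forces in N, time in s.
With the tool pointing down it reaches from about 0.35 to 0.775 m from the base axis. Payload 7.3 kg.
Tool frame: the origin (TCP) lies between the finger pads; the fingertips stand 14 mm ahead of it and the grasp point (between the pads) lies 5 mm behind it; z points along the fingers, y is the line along which they close (so a half turn about z gives the same grasp; the last joint's range is limited). The gripper opens to 92 mm and grips with 3 to 60 N. Pads are 19 mm wide; open, the fingers measure 130 mm over their backs; the gripper's body (75 mm by 190 mm) begins 47 mm behind the grasp point.
Start: joints at [-1.453, 0.342, 1.524, -0, 1.275, -0.146], TCP at [0.137, -0.507, 0.241] pointing down, gripper open.
Joint ranges: [-2.53, 2.53], [-0.77, 2.02], [0.04, 2.7], [-1, 4.14], [0.28, 2.66], [-3.11, 3.11]. Speed limits (rad/s): [2.57, 2.57, 3.14, 3.14, 3.14, 3.14].

## Interface

Orientations are given as [roll, pitch, yaw] about the fixed x, y, z axes, in that order (R = Rz(yaw) Ry(pitch) Rx(roll)).
In Python, from cell import robot, eyes gives the robot as it stands. The module is installed in compiled form; this text tells all that it offers.
- The arm moves only by the shell command python3 -m handwheel 'ROWS' [FORCE]. ROWS is JSON, one flat list of numbers, 5 for each row, row after row: the shift along the world's x, y, z in mm, then the turn about the world's z in rad, then the opening, from 0 (shut) to 1 (fully open). In form: [x, y, z, spin, jaw, x, y, z, spin, jaw, ...]. A call has 1 to 8 rows; each row shifts and turns the commanded pose from where the row before left it; what a row does not reach is not made up. A row lasts 1/10 s, in which the tool goes at most 50 mm and 8.59 degrees, less where a joint would pass 70% of its speed; a pose out of reach is approached as far as the arm can. A call with a gripper value outside its range is refused whole. The fingers move at their own pace and stop on an object; FORCE is the grip in N (left out, the last holds). Time passes only in rows, so rows that do not move let the fingers close. It gives the time, the measured TCP pose, the force, the opening and the grip force at its end, in the units of the state.
- robot.observe(): the state, without advancing time (a new reading comes with each control period).
- eyes.read_camera(name): name is "scene" or "top" or "wrist"; returns (picture, depth): 384x512x3 uint8, blue, green, red; 384x512 float32, m along the optical axis (not along the pixel's ray), 0 where there is no reading.
- eyes.calibration(name): a dict with "fx", "fy", "cx", "cy" (pixels), "dist_coeffs" ([k1, k2, p1, p2, k3] as OpenCV has them; the pictures are not rectified), "world_to_cam" (4x4, takes a point from world to camera coordinates). Camera axes: x right, y down, z forward; pixel columns grow to the right and rows downward; lengths in m; the calibration is good to about 2 mm. A picture is of the moment at which its call begins: read the wrist's pose just before it. calibration takes no time and is no camera call; for the wrist camera it gives the pose at the moment of the call.
- robot.hand_in(): hands the job in; it is judged then, once.
The state is a dict: "time": time; "qpos": joint angles; "qvel": joint speeds; "joint_efforts": joint torques, N m; "tool_pos": TCP position; "tool_rot": TCP orientation; "contact_force": force on the tool from outside, world axes, zero at the start; "torque": the same for the moment, N m; "opening": finger opening in m; "grip_force": force on a finger pad.
Only numpy, scipy, OpenCV 4.12 (cv2) and the standard library are available. Lean on these libraries where they do the work, as an engineer would, in place of code of your own. Each camera call takes 0.05 s, during which the arm holds its last target. There are 200 camera calls.

## Working session

There is one attempt and no reset: what is moved stays moved. The work goes in short steps, Python scripts to look and compute and a shell command to move; the robot and the scene stay as the last step left them, time stands still between calls to the robot, and variables do not carry over. Pictures are saved under pics/ and viewed, at most 10 in all, crops included, and the job is handed in when it is done.

```bash
mkdir -p pics; cat > h.py <<'E'
import numpy as np, cv2
from cell import robot, eyes
def K(c): return np.array([[c['fx'],0,c['cx']],[0,c['fy'],c['cy']],[0,0,1.]]), np.array(c['dist_coeffs'],float)
def ray(c,uv):
    k,d=K(c); p=cv2.undistortPoints(np.array(uv,float).reshape(-1,1,2),k,d)[:,0]
    M=np.array(c['world_to_cam']); R=M[:3,:3]; t=M[:3,3]
    return -R.T@t, np.c_[p,np.ones(len(p))]@R
def plane(c,uv,z):
    o,d=ray(c,uv); return o+d*((z-o[2])/d[:,2])[:,None]
def cloud(c,dep):
    v,u=np.mgrid[:dep.shape[0],:dep.shape[1]]
    o,d=ray(c,np.c_[u.ravel(),v.ravel()]); P=o+d*dep.ravel()[:,None]
    P[dep.ravel()==0]=np.nan
    return P.reshape(*dep.shape,3)
def tri(c1,p1,c2,p2):
    o1,d1=ray(c1,[p1]);o2,d2=ray(c2,[p2]);d1=d1[0];d2=d2[0]
    s=np.linalg.lstsq(np.c_[d1,-d2],o2-o1,rcond=None)[0]
    a=o1+s[0]*d1;b=o2+s[1]*d2
    return (a+b)/2,np.linalg.norm(a-b)
E
python3 - <<'E'
from h import *
for n in ("scene","top"):
    p,d=eyes.read_camera(n); c=eyes.calibration(n); cv2.imwrite(f'pics/{n}0.png',p); np.savez(f'{n}0.npz',p=p,d=d)
    print(n,ray(c,[[256,192]]), c['fx'],c['dist_coeffs'],(d==0).mean())
print(robot.observe())
E
```

```text
scene (array([ 1.11520752, -1.00086452,  1.03117964]), array([[-0.40177112,  0.67798684, -0.61576206]])) 389.84732151554493 [-0.05226012  0.          0.          0.          0.        ] 0.0040740966796875
top (array([ 0.36213377, -0.02254518,  1.21599763]), array([[ 0.19740941,  0.01623862, -0.98021492]])) 359.7969323070288 [0.00478742 0.         0.         0.         0.        ] 0.004145304361979167
{'time': 0.1, 'qpos': array([-1.45299509e+00,  3.42652195e-01,  1.52487805e+00,  2.08460334e-05,
        1.27542825e+00, -1.45984564e-01]), 'qvel': array([ 0.00077732, -0.00162511, -0.00378952, -0.0009488 , -0.00098604,
        0.00142231]), 'joint_efforts': array([ 1.88042235e-03, -4.32004094e+01, -2.44695389e+01,  7.18342303e-02,
        5.25869080e-02, -5.24531765e-05]), 'tool_pos': array([ 0.13688283, -0.50649719,  0.24013006]), 'tool_rot': array([-3.14024424e+00, -2.18407629e-04,  2.63779573e-01]), 'contact_force': array([ 0.16538129,  0.4858235 , -0.34614552]), 'torque': array([0.03631125, 0.0002782 , 0.01939746]), 'grip_force': 0.0, 'opening': 0.09153274298243816}
```

View pics/scene0.png

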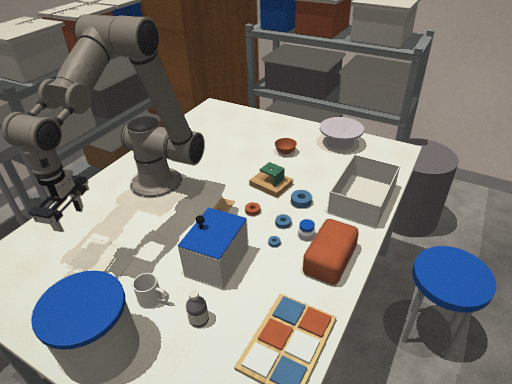

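View pics/top0.png

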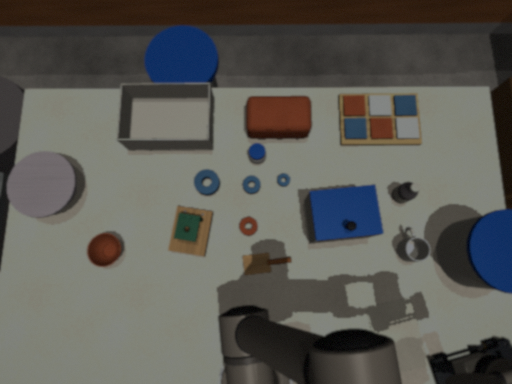

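Blue rings in the top view are at (207,182) large, (251,184) middle and (283,180) small. The blue jar cap is at (257,152) and the clay ring at (248,226). The middle ring, (251,184), is the one meant. The box lid is at (345,213) with its knob at (350,226), and the stand is at (190,230).

```bash
cat > m1.py <<'E'
from h import *
D={n:np.load(f'{n}0.npz') for n in("scene","top")}; C={n:eyes.calibration(n) for n in D}
def blobs(n,lo,hi,amin,box):
    hsv=cv2.cvtColor(D[n]['p'],cv2.COLOR_BGR2HSV); m=cv2.inRange(hsv,lo,hi)
    k=np.zeros_like(m); x0,y0,x1,y1=box; k[y0:y1,x0:x1]=m[y0:y1,x0:x1]
    cs,_=cv2.findContours(k,cv2.RETR_EXTERNAL,cv2.CHAIN_APPROX_NONE)
    return [c for c in cs if cv2.contourArea(c)>amin]
P={n:cloud(C[n],D[n]['d']) for n in D}
B=((95,70,40),(125,255,255)); G=((60,60,20),(95,255,255))
for n,box in(("top",(190,140,400,250)),("scene",(180,180,330,290))):
    for c in blobs(n,*B,30,box):
        m=np.zeros((384,512),np.uint8);cv2.drawContours(m,[c],-1,1,-1)
        q=P[n][cv2.erode(m,np.ones((3,3)))>0]; z=np.nanpercentile(q[:,2],[10,50,90])
        M=cv2.moments(c);cen=(M['m10']/M['m00'],M['m01']/M['m00'])
        W=plane(C[n],c[:,0],z[1]); (x,y),(w,h),a=cv2.minAreaRect(W[:,:2].astype(np.float32))
        print(n,'blue px',np.round(cen,1),'z',z.round(4),'ctr',round(x,4),round(y,4),'wh',round(w,4),round(h,4),'a',round(a,1))
for n,box in(("top",(165,200,220,260)),("scene",(245,155,300,200))):
    for c in blobs(n,*G,30,box):
        m=np.zeros((384,512),np.uint8);cv2.drawContours(m,[c],-1,1,-1)
        q=P[n][cv2.erode(m,np.ones((3,3)))>0]; z=np.nanpercentile(q[:,2],[10,50,90])
        W=plane(C[n],c[:,0],.09); (x,y),(w,h),a=cv2.minAreaRect(W[:,:2].astype(np.float32))
        print(n,'green px',c[:,0].mean(0).round(1),'z',z.round(4),'ctr',round(x,4),round(y,4),round(w,4),round(h,4),round(a,1))
# knob: points well above lid
for n in P:
    q=P[n]; m=(q[...,2]>.185)&(q[...,2]<.21)&(q[...,0]>.3)&(q[...,0]<.7)&(q[...,1]<-.1)&(q[...,1]>-.4)
    v,u=np.nonzero(m); print(n,'knob',u.mean(),v.mean(),q[m].mean(0),q[m].min(0),q[m].max(0),m.sum())
    t=D[n]['p']
s=np.hstack([cv2.resize(D['top']['p'][140:265,160:290],None,fx=3,fy=3,interpolation=2),cv2.resize(D['top']['p'][170:295,290:420],None,fx=3,fy=3,interpolation=2)])
cv2.imwrite('pics/crop1.png',cv2.convertScaleAbs(s,alpha=1.6))
E
python3 m1.py
```

```text
top blue px [344.9 212.4] z [0.1496 0.1522 0.155 ] ctr 0.515 -0.2696 wh 0.152 0.2023 a 5.8
top blue px [251.1 184.1] z [-0.0015  0.0221  0.0249] ctr 0.6297 0.0134 wh 0.0564 0.0534 a 44.5
top blue px [283.1 179.4] z [-0.0009  0.0146  0.0194] ctr 0.6484 -0.096 wh 0.0367 0.0396 a 45.2
top blue px [206.4 181.8] z [0.0004 0.032  0.0356] ctr 0.6359 0.1646 wh 0.0836 0.0781 a 1.2
top blue px [256.6 151.1] z [0.0561 0.0587 0.0614] ctr 0.7357 -0.005 wh 0.0504 0.056 a 89.8
scene blue px [273.9 241.1] z [0.0088 0.0143 0.0177] ctr 0.6523 -0.104 wh 0.0367 0.0512 a 27.5
scene blue px [306.6 225.2] z [0.0546 0.0578 0.0611] ctr 0.7416 -0.0143 wh 0.0511 0.0651 a 24.3
scene blue px [282.9 221. ] z [0.0128 0.0203 0.0243] ctr 0.6365 0.0026 wh 0.0542 0.0685 a 27.0
scene blue px [212.9 232.9] z [0.1496 0.1518 0.1542] ctr 0.5168 -0.2771 wh 0.1518 0.2016 a 5.9
scene blue px [300.8 198.6] z [0.0156 0.0298 0.034 ] ctr 0.6457 0.1495 wh 0.0819 0.111 a 25.3
top green px [187.2 226.8] z [0.0853 0.0887 0.0914] ctr 0.4786 0.211 0.0683 0.0776 79.6
scene green px [273.2 172.7] z [0.0551 0.0861 0.0899] ctr 0.5043 0.1878 0.0929 0.1589 54.9
scene knob 199.68627450980392 218.7450980392157 [ 0.47519487 -0.28372849  0.19333347] [ 0.45889741 -0.29530875  0.18592167] [ 0.48748898 -0.26977968  0.19825263] 51
top knob 351.3625 225.4125 [ 0.47042197 -0.27618313  0.19399046] [ 0.45745398 -0.2896018   0.18611141] [ 0.48324626 -0.2641368   0.20044819] 80
```

View pics/crop1.png

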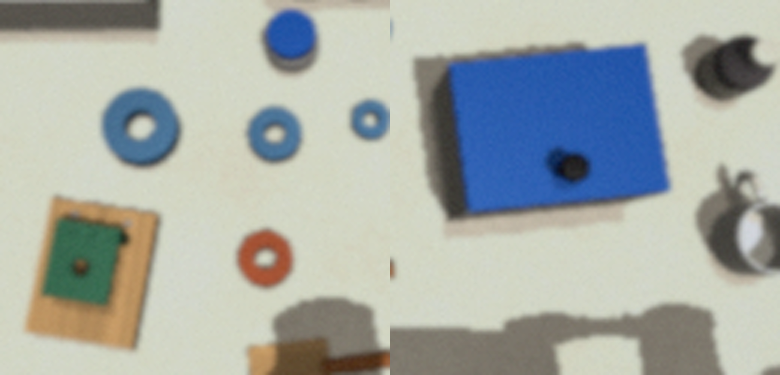

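The crop confirms the choice: the middle ring is at crop (274,133) and the eye at crop (81,267), which is top-view pixel (187,229). Next I triangulate across both views and start toward the knob.

```bash
python3 - <<'E'
from h import *
t=eyes.calibration('top');s=eyes.calibration('scene')
for n,a,b in(('lid',(344.9,212.4),(212.9,232.9)),('cap',(256.6,151.1),(306.6,225.2)),('ring2',(251.1,184.1),(282.9,221)),('knob',(351.36,225.4),(199.7,218.7))):
    print(n,tri(t,a,s,b))
print(plane(t,[(187,229)],.09))
E
python3 -m handwheel '[0,0,30,-0.08,1, 30,20,30,-0.08,1, 45,20,0,0,1, 45,20,0,0,1, 45,20,0,0,1, 45,20,0,0,1, 40,20,0,0,1, 30,20,0,0,1]' 30
python3 -m handwheel '[20,25,0,0,1, 10,25,0,0,1, 0,25,0,0,1, 0,15,0,0,1, 0,0,0,0,1, 0,0,0,0,1]'
python3 - <<'E'
from h import *
c=eyes.calibration('wrist');p,d=eyes.read_camera('wrist');cv2.imwrite('pics/w1.png',p);np.savez('w1.npz',p=p,d=d)
print(ray(c,[[256,192]]),robot.observe()['tool_pos'],robot.observe()['tool_rot'],c['fx'])
E
```

```text
lid (array([ 0.51459513, -0.27325326,  0.13879828]), np.float64(0.0024432427983518087))
cap (array([ 0.7377468 , -0.00575085,  0.04831429]), np.float64(0.0019101272763960982))
ring2 (array([0.63186145, 0.01357308, 0.00935343]), np.float64(0.002463638411854295))
knob (array([ 0.47083691, -0.27812071,  0.18726304]), np.float64(0.0008406529510305466))
[[0.47127004 0.21241999 0.09      ]]
time: 0.9
tool_pos: [0.419, -0.3654, 0.3001]
tool_rot: [-3.141, 0.0, 0.105]
contact_force: [-0.2, 0.2, -0.6]
opening: 0.0919
grip_force: 0.0
time: 1.5
tool_pos: [0.4468, -0.2774, 0.3009]
tool_rot: [3.141, -0.0, 0.104]
contact_force: [-0.2, 0.4, 0.2]
opening: 0.0917
grip_force: 0.0
(array([ 0.51862716, -0.27024032,  0.44577505]), array([[-0.27923711, -0.01553931, -0.96024308]])) [ 0.44675683 -0.27779759  0.3007734 ] [ 3.14092131e+00 -5.37271289e-07  1.03076643e-01] 282.20324246945944
```

View pics/w1.png

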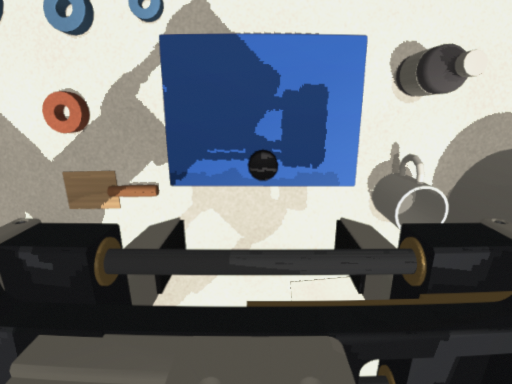

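Wrist view: lid corners at about (161,36), (367,36), (355,185) and (171,185), with the knob at (263,165). Middle ring at (67,10).

```bash
cat > m2.py <<'E'
from h import *
c=eyes.calibration('wrist');z=np.load('w1.npz');p=z['p'];P=cloud(c,z['d'])
hsv=cv2.cvtColor(p,cv2.COLOR_BGR2HSV);m=cv2.inRange(hsv,(100,120,30),(130,255,255));m[:,:150]=0;m[:20]=0;m[:,380:]=0;m[192:]=0
q=P[m>0];print('lid z',np.nanpercentile(q[:,2],[10,50,90]))
ct=max(cv2.findContours(m,0,1)[0],key=cv2.contourArea)
for zz in(.153,):
    W=plane(c,ct[:,0],zz);print(cv2.minAreaRect(W[:,:2].astype(np.float32)))
k=(hsv[...,2]<75);k[:140]=0;k[195:]=0;k[:,:235]=0;k[:,290:]=0
k&=(P[...,2]>.175);q=P[k];print('knob',q.min(0),q.max(0),np.median(q[:,2]))
v,u=np.nonzero(k);(x,y),r=cv2.minEnclosingCircle(np.c_[u,v].astype(np.float32));print(x,y,r,plane(c,[(x,y)],.196), plane(c,[(x-r,y),(x+r,y)],.196))
E
python3 m2.py
```

```text
lid z [0.15339762 0.15433729 0.15527922]
((0.5156410932540894, -0.27366361021995544), (0.14821463823318481, 0.19841589033603668), 5.736150741577148)
knob [ 0.45857071 -0.29116671  0.18378614] [ 0.48439979 -0.26495873  0.19916471] 0.1971958834086567
262.3731994628906 164.59808349609375 15.12697982788086 [[ 0.47202468 -0.27781453  0.196     ]] [[ 0.47064174 -0.2643109   0.196     ]
 [ 0.4734145  -0.29131968  0.196     ]]
```

```bash
python3 -m handwheel '[25,0,0,0,1, 0,0,-40,0,1, 0,0,-40,0,1, 0,0,-20,0,1, 0,0,-11,0,1, 0,0,0,0,1, 0,0,0,0,0, 0,0,0,0,0]' 30
python3 -m handwheel '[0,0,0,0,0, 0,0,0,0,0, 0,0,0,0,0, 0,0,0,0,0]' 30
python3 - <<'E'
import numpy as np
a0=np.arctan2(43,-120);r=np.hypot(43,120);pv=None
for th in np.r_[0:1.81:.1]:
    p=r*np.array([np.cos(a0-th),np.sin(a0-th)])
    if pv is not None: d=p-pv;print(round(th,2),np.round([d[0]*np.cos(.1),d[0]*np.sin(.1),d[1]],1))
    pv=p
E
```

```text
time: 2.35
tool_pos: [0.4725, -0.2776, 0.1912]
tool_rot: [3.139, -0.002, 0.103]
contact_force: [0.2, 0.4, -0.2]
opening: 0.0802
grip_force: 0.0
time: 2.75
tool_pos: [0.472, -0.2768, 0.1899]
tool_rot: [3.141, -0.0, 0.104]
contact_force: [0.6, -0.1, -0.6]
opening: 0.0483
grip_force: 0.0
0.1 [ 4.9  0.5 11.8]
0.2 [ 6.   0.6 11.2]
0.3 [ 7.1  0.7 10.6]
0.4 [8.1 0.8 9.8]
0.5 [9.  0.9 8.9]
0.6 [9.9 1.  8. ]
0.7 [10.6  1.1  6.9]
0.8 [11.3  1.1  5.8]
0.9 [11.8  1.2  4.7]
1.0 [12.2  1.2  3.5]
1.1 [12.5  1.3  2.2]
1.2 [12.6  1.3  1. ]
1.3 [12.7  1.3 -0.3]
1.4 [12.6  1.3 -1.6]
1.5 [12.4  1.2 -2.8]
1.6 [12.   1.2 -4. ]
1.7 [11.6  1.2 -5.2]
1.8 [11.   1.1 -6.4]
```

```bash
python3 -m handwheel '[0,0,0,0,0, 0,0,0,0,0, 0,0,0,0,0, 0,0,0,0,0]' 30
python3 -m handwheel '[5,0.5,12,0,0, 6,0.5,11,0,0, 7,0.5,11,0,0, 8,1,10,0,0]'
```

```text
time: 3.15
tool_pos: [0.472, -0.2775, 0.1898]
tool_rot: [3.14, -0.0, 0.104]
contact_force: [0.5, -3.4, -1.4]
opening: 0.0268
grip_force: 30.0
time: 3.55
tool_pos: [0.4982, -0.2748, 0.2337]
tool_rot: [3.141, -0.0, 0.103]
contact_force: [4.6, -4.9, -6.0]
opening: 0.0267
grip_force: 30.0
```

```bash
python3 -m handwheel '[9,1,9,0,0, 10,1,8,0,0, 11,1,7,0,0, 11,1,6,0,0, 12,1,5,0,0, 12,1,3,0,0, 12.5,1,2,0,0, 12.5,1,1,0,0]'
python3 -m handwheel '[12.5,1.5,0,0,0, 12.5,1.5,-2,0,0, 12,1.5,-3,0,0, 12,1,-4,0,0]'
```

```text
time: 4.35
tool_pos: [0.5878, -0.2658, 0.2747]
tool_rot: [-3.14, 0.002, 0.104]
contact_force: [-2.1, 1.3, -1.3]
opening: 0.0267
grip_force: 30.0
time: 4.75
tool_pos: [0.6373, -0.2608, 0.2661]
tool_rot: [3.141, -0.0, 0.104]
contact_force: [-1.1, 0.2, 1.0]
opening: 0.0265
grip_force: 30.0
```

```bash
python3 -m handwheel '[11.5,1,-5,0,0, 11,1,-6,0,0, 5,0.5,-3,0,0, 0,0,0,0,0]'
python3 -m handwheel '[0,0,0,0,0.5, 0,0,0,0,0.6, 0,0,0,0,0.6, 0,0,0,0,0.6, 0,0,0,0,0.6]'
```

```text
time: 5.15
tool_pos: [0.665, -0.258, 0.2511]
tool_rot: [-3.141, -0.0, 0.104]
contact_force: [0.6, 0.2, 2.9]
opening: 0.0265
grip_force: 30.0
time: 5.65
tool_pos: [0.6642, -0.2585, 0.2518]
tool_rot: [3.142, 0.0, 0.104]
contact_force: [0.2, -0.3, -0.2]
opening: 0.0545
grip_force: 0.0
```

```bash
python3 -m handwheel '[0,0,20,0,0.6, 0,0,40,0,0.8, 0,0,45,0,1, -45,-3,0,0,1, -50,-3,0,0,1, -50,-3,0,0,1, -50,-3,0,0,1, -25,0,0,0,1]'
python3 -m handwheel '[0,0,0,0,1, 0,0,0,0,1]'
python3 - <<'E'
from h import *
print(robot.observe()['tool_pos'])
c=eyes.calibration('wrist');p,d=eyes.read_camera('wrist');cv2.imwrite('pics/w2.png',p);np.savez('w2.npz',p=p,d=d)
E
```

```text
time: 6.45
tool_pos: [0.4413, -0.2702, 0.3575]
tool_rot: [3.141, 0.0, 0.102]
contact_force: [0.4, -0.3, 0.4]
opening: 0.0917
grip_force: 0.0
time: 6.65
tool_pos: [0.4448, -0.2705, 0.3574]
tool_rot: [3.141, -0.001, 0.103]
contact_force: [-0.2, -0.3, -0.0]
opening: 0.0921
grip_force: 0.0
[ 0.44475334 -0.27052327  0.35744417]
```

View pics/w2.png

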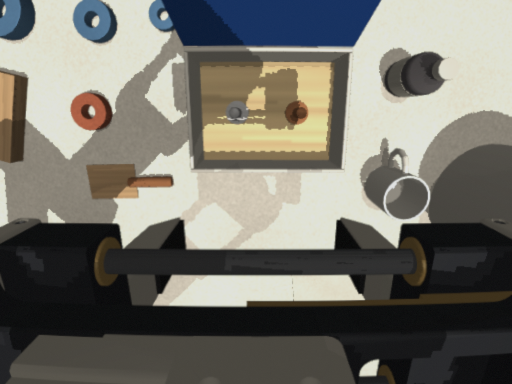

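The lid stands open. The steel spindle is on the left at about (236,111), which is box +y, and the wooden dowel is at (297,112). The middle ring is at (95,19).

```bash
cat > m3.py <<'E'
from h import *
c=eyes.calibration('wrist');z=np.load('w2.npz');p=z['p'];P=cloud(c,z['d'])
for n,(a,b,x,y) in dict(sp=(215,95,258,130),dw=(280,95,315,130)).items():
    s=P[b:y,a:x]
    for lo,hi in((.125,.15),(.088,.102)):
        m=(s[...,2]>lo)&(s[...,2]<hi)
        if m.sum()<5: print(n,lo,m.sum());continue
        v,u=np.nonzero(m);(cx,cy),r=cv2.minEnclosingCircle(np.c_[u+a,v+b].astype(np.float32))
        zm=np.median(s[m][:,2]);print(n,'n',m.sum(),'z',zm.round(4),'px',cx,cy,r,plane(c,[(cx,cy)],zm).round(4),'mean',s[m].mean(0).round(4))
    print(np.histogram(s[...,2][np.isfinite(s[...,2])],bins=np.arange(.07,.16,.01)))
# box rim
s=(P[...,2]>.138)&(P[...,2]<.152)
s[:40]=0;s[190:]=0;s[:,:170]=0;s[:,360:]=0;s[62:158,202:332]=0
print('rim',cv2.minAreaRect(P[s][:,:2].astype(np.float32)),np.median(P[s][:,2]))
m=cv2.inRange(cv2.cvtColor(p,cv2.COLOR_BGR2HSV),(95,60,40),(118,255,255));m[45:]=0;m[:,:68]=0;m[:,120:]=0
ct=max(cv2.findContours(m,0,1)[0],key=cv2.contourArea);q=P[m>0];print('ring z',np.nanpercentile(q[:,2],[10,50,90]),'edge rows',ct[:,0].min(0),ct[:,0].max(0))
E
python3 m3.py
```

```text
sp n 103 z 0.139 px 233.79507446289062 112.27049255371094 5.713223934173584 [[ 0.5118 -0.2313  0.139 ]] mean [ 0.512  -0.2314  0.1384]
sp n 317 z 0.0934 px 233.8678741455078 118.62300872802734 18.65950584411621 [[ 0.5025 -0.228   0.0934]] mean [ 0.5118 -0.2316  0.0934]
(array([   0, 1076,  312,    2,    7,    3,   92,    9]), array([0.07, 0.08, 0.09, 0.1 , 0.11, 0.12, 0.13, 0.14, 0.15]))
dw n 109 z 0.1387 px 300.3461608886719 112.57691955566406 5.869747161865234 [[ 0.52   -0.3139  0.1387]] mean [ 0.5203 -0.3139  0.1379]
dw n 301 z 0.0933 px 295.43182373046875 115.13636016845703 14.85625171661377 [[ 0.5162 -0.3138  0.0933]] mean [ 0.5201 -0.3125  0.0933]
(array([  0, 790, 297,   8,  10,   9,  91,  13]), array([0.07, 0.08, 0.09, 0.1 , 0.11, 0.12, 0.13, 0.14, 0.15]))
rim ((0.5175603628158569, -0.2730535566806793), (0.1529744267463684, 0.20061787962913513), 5.910114765167236) 0.14510255195075578
ring z [0.01359845 0.02411527 0.02563895] edge rows [73  0] [115  41]
```

```bash
python3 -m handwheel '[35,20,0,0,0.5, 32,19,0,0,0.5, 0,0,-45,0,0.5, 0,0,-45,0,0.5, 0,0,-45,0,0.5, 0,0,0,0,0.5, 0,0,0,0,0.5, 0,0,0,0,0.5]' 40
python3 -m handwheel '[0,0,-45,0,0.5, 0,0,-35,0,0.5, 0,0,-20,0,0.5, 0,0,-10,0,0.5, 0,0,0,0,0.5, 0,0,0,0,0, 0,0,0,0,0, 0,0,0,0,0]'
python3 -m handwheel '[0,0,0,0,0, 0,0,0,0,0, 0,0,0,0,0, 0,0,0,0,0]'
```

```text
time: 7.5
tool_pos: [0.5134, -0.2321, 0.2243]
tool_rot: [3.139, -0.004, 0.104]
contact_force: [-0.3, -0.2, -0.4]
opening: 0.0462
grip_force: 0.0
time: 8.3
tool_pos: [0.5124, -0.2317, 0.1131]
tool_rot: [3.14, -0.002, 0.104]
contact_force: [0.1, 0.1, 0.2]
opening: 0.0265
grip_force: 0.0
time: 8.7
tool_pos: [0.5119, -0.2314, 0.1123]
tool_rot: [3.141, -0.001, 0.104]
contact_force: [-1.2, 0.9, 4.7]
opening: 0.0131
grip_force: 40.0
```

```bash
python3 -m handwheel '[0,0,15,0,0, 0,0,30,0,0, 0,0,45,0,0, 0,0,45,0,0, 0,0,35,0,0, 0,0,0,0,0, 0,20,0,0,0, -10,35,0,0,0]'
python3 -m handwheel '[-12,45,0,0,0, -12,45,0,0,0, -12,45,0,0,0, -12,45,0,0,0, -12,45,0,0,0, -12,45,0,0,0, -10,45,0,0,0, -10,35,0,0,0]'
python3 -m handwheel '[-10,25,0,0,0, 0,0,0,0,0, 0,0,0,0,0, 0,0,0,0,0]'
python3 - <<'E'
from h import *
print(robot.observe()['tool_pos'])
c=eyes.calibration('wrist');p,d=eyes.read_camera('wrist');cv2.imwrite('pics/w3.png',p);np.savez('w3.npz',p=p,d=d)
E
```

```text
time: 9.5
tool_pos: [0.5015, -0.177, 0.2795]
tool_rot: [-3.141, 0.002, 0.101]
contact_force: [0.7, 0.7, -2.5]
opening: 0.0131
grip_force: 40.0
time: 10.3
tool_pos: [0.4081, 0.1756, 0.2801]
tool_rot: [3.141, 0.003, 0.105]
contact_force: [0.5, -0.0, -2.3]
opening: 0.0134
grip_force: 40.0
time: 10.7
tool_pos: [0.3997, 0.1979, 0.2809]
tool_rot: [3.141, 0.002, 0.103]
contact_force: [1.1, 0.4, -2.4]
opening: 0.0132
grip_force: 40.0
[0.39968294 0.19785167 0.28088625]
```

View pics/w3.png

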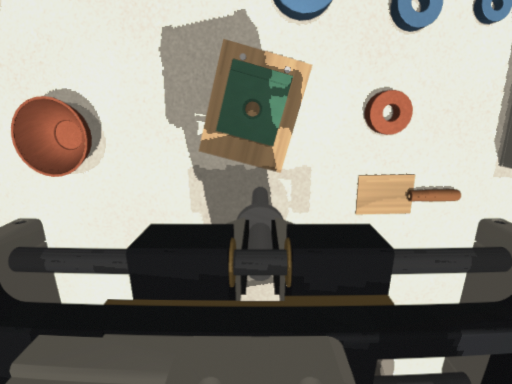

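The eye is at about (253,109). The held spindle's lower end is at about (261,193), and the clay ring is at (388,112), undisturbed.

```bash
cat > m4.py <<'E'
from h import *
c=eyes.calibration('wrist');z=np.load('w3.npz');p=z['p'];P=cloud(c,z['d']);hsv=cv2.cvtColor(p,cv2.COLOR_BGR2HSV)
g=cv2.inRange(hsv,(60,50,15),(95,255,255));g[170:]=0
pl=(g>0)&(abs(P[...,2]-.09)<.006);print('plate z',np.median(P[pl][:,2]),'rect',cv2.minAreaRect(P[pl][:,:2].astype(np.float32)))
hi=(g>0)&(P[...,2]>.1);print('high',hi.sum(),P[hi].max(0) if hi.sum() else '', P[hi].min(0) if hi.sum() else '')
s=slice(92,128),slice(236,272)
h=(g[s]==0).astype(np.uint8);cs=cv2.findContours(h,0,1)[0]
for ct in cs:
    if cv2.contourArea(ct)>40:
        e=cv2.fitEllipse(ct);uv=(e[0][0]+236,e[0][1]+92);print('eye',uv,e[1],plane(c,[uv],.09))
h=((P[s][...,2]<.075)|~np.isfinite(P[s][...,2])).astype(np.uint8);v,u=np.nonzero(h);print('depthhole',h.sum(),u.mean()+236,v.mean()+92,plane(c,[(u.mean()+236,v.mean()+92)],.09))
# spindle tip & rod
T=robot.observe()['tool_pos']
r=P[180:240,240:285].reshape(-1,3);r=r[(r[:,2]>.15)&(r[:,2]<.27)]
for lo in np.arange(.16,.27,.01):
    q=r[(r[:,2]>=lo)&(r[:,2]<lo+.01)]
    if len(q)>3: print(round(lo,3),len(q),'x',q[:,0].min().round(4),q[:,0].max().round(4),'y mid',((q[:,1].min()+q[:,1].max())/2).round(4),np.ptp(q[:,1]).round(4))
print(T)
for v in range(185,232,4):
    row=P[v,235:290]; m=(row[:,2]>.13); u=np.nonzero(m)[0]
    if len(u): print(v,u.min()+235,u.max()+235,np.median(row[m][:,2]).round(4))
E
python3 m4.py
```

```text
plate z 0.09115018234697186 rect ((0.478590726852417, 0.212798610329628), (0.06903283298015594, 0.081121526658535), 80.68009185791016)
high 0  
eye (252.1141128540039, 108.53751945495605) (14.670893669128418, 15.059956550598145) [[0.47270243 0.2137781  0.09      ]]
depthhole 172 251.62790697674419 108.6046511627907 [[0.47257171 0.21432698 0.09      ]]
0.18 38 x 0.4006 0.406 y mid 0.1978 0.0133
0.19 51 x 0.4008 0.4061 y mid 0.1979 0.013
0.2 53 x 0.3995 0.406 y mid 0.1982 0.0128
0.21 63 x 0.4005 0.4062 y mid 0.1977 0.0136
0.22 36 x 0.4033 0.4063 y mid 0.1981 0.01
0.25 107 x 0.4074 0.4153 y mid 0.1975 0.0272
0.26 636 x 0.4001 0.4154 y mid 0.1976 0.0264
[0.39985221 0.19773532 0.28109505]
189 254 265 0.188
193 252 267 0.1992
197 252 267 0.2106
201 252 267 0.2206
205 249 269 0.2584
209 243 276 0.2624
213 240 279 0.2627
217 237 282 0.2629
221 235 287 0.2698
225 235 289 0.2759
229 235 289 0.2819
```

```bash
python3 -m handwheel '[35,8,0,0,0, 25,6,0,0,0, 13,2,0,0,0, 0,0,-30,0,0, 0,0,-25,0,0, 0,0,-5,0,0, 0,0,0,0,0, 0,0,0,0,0]'
python3 - <<'E'
from h import *
print(robot.observe()['tool_pos'])
c=eyes.calibration('wrist');p,d=eyes.read_camera('wrist');np.savez('w4.npz',p=p,d=d)
cv2.imwrite('pics/w4.png',cv2.resize(p[150:300,180:340],None,fx=4,fy=4,interpolation=2)[:600])
P=cloud(c,d);hsv=cv2.cvtColor(p,cv2.COLOR_BGR2HSV)
r=P[150:300,230:300].reshape(-1,3)
for lo in np.arange(.10,.2,.01):
    q=r[(r[:,2]>=lo)&(r[:,2]<lo+.01)]
    if len(q)>3: print(round(lo,3),len(q),'x',q[:,0].max().round(4),'y',q[:,1].min().round(4),q[:,1].max().round(4))
E
```

```text
time: 11.55
tool_pos: [0.4735, 0.2144, 0.223]
tool_rot: [-3.141, -0.002, 0.103]
contact_force: [0.5, 0.1, -2.3]
opening: 0.0131
grip_force: 40.0
[0.47354548 0.21441547 0.22298111]
0.12 28 x 0.4803 y 0.2079 0.2213
0.13 51 x 0.4799 y 0.2081 0.2212
0.14 54 x 0.4799 y 0.2085 0.221
0.15 62 x 0.48 y 0.2078 0.2214
0.16 46 x 0.4802 y 0.209 0.2206
0.19 68 x 0.4891 y 0.2006 0.2294
```

View pics/w4.png

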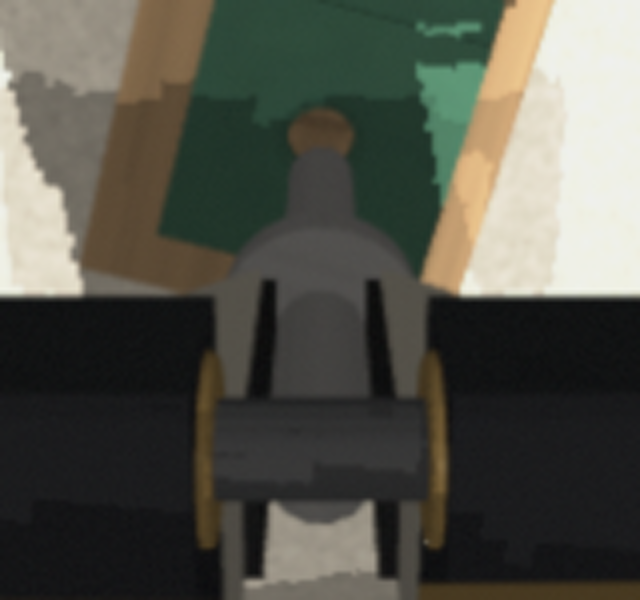

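The held spindle, at crop column 320, lines up sideways with the eye, whose crop columns are 288 to 354. Now the fore-aft check: the far edge of the eye is at crop (321,107).

```bash
python3 - <<'E'
from h import *
c=eyes.calibration('wrist');p=np.load('w4.npz')['p'].astype(float)
uv=lambda a,b:(180+a/4-.375,150+b/4-.375)
print(plane(c,[uv(321,107),uv(288,134),uv(354,134)],.09))
col=p[165:195,256:264].mean(1);print(np.c_[np.arange(165,195),col.round()][8:24].astype(int).tolist())
E
python3 -m handwheel '[0,0,-10,0,0, 0,0,-10,0,0, 0,0,0,0,0]'
```

```text
[[0.48159891 0.21521838 0.09      ]
 [0.47373687 0.22284736 0.09      ]
 [0.47545801 0.20614906 0.09      ]]
[[173, 56, 70, 43], [174, 52, 64, 40], [175, 47, 58, 37], [176, 44, 55, 41], [177, 45, 60, 59], [178, 46, 63, 75], [179, 43, 59, 73], [180, 41, 57, 71], [181, 41, 58, 72], [182, 44, 62, 76], [183, 46, 64, 79], [184, 47, 65, 81], [185, 48, 66, 81], [186, 52, 66, 78], [187, 58, 65, 71], [188, 63, 66, 67]]
time: 11.9
tool_pos: [0.4717, 0.2144, 0.2001]
tool_rot: [3.141, 0.003, 0.104]
contact_force: [-0.9, 0.3, -3.2]
opening: 0.0132
grip_force: 40.0
```

```bash
python3 -m handwheel '[0,0,-5,0,0, 0,0,-5,0,0, 0,0,-5,0,0, 0,0,-5,0,0, 0,0,0,0,0]'
```

```text
time: 12.4
tool_pos: [0.4723, 0.2146, 0.1809]
tool_rot: [3.141, 0.001, 0.104]
contact_force: [-0.5, 0.7, -2.1]
opening: 0.0134
grip_force: 40.0
```

```bash
python3 -m handwheel '[0,0,-12,0,0, 0,0,-12,0,0, 0,0,-12,0,0, 0,0,-10,0,0, 0,0,-8,0,0, 0,0,-4,0,0, 0,0,0,0,0]'
python3 -m handwheel '[0,0,-3,0,0, 0,0,-2,0,0, 0,0,-1,0,0, 0,0,0,0,0, 0,0,0,0,0]'
```

```text
time: 13.1
tool_pos: [0.4724, 0.2146, 0.1231]
tool_rot: [3.141, 0.001, 0.104]
contact_force: [-0.6, -0.0, -2.6]
opening: 0.0133
grip_force: 40.0
time: 13.6
tool_pos: [0.4728, 0.2147, 0.1179]
tool_rot: [3.142, -0.0, 0.104]
contact_force: [-0.4, -0.5, -3.2]
opening: 0.0132
grip_force: 40.0
```

```bash
python3 -m handwheel '[0,0,-1,0,0, 0,0,0,0,0, 0,0,-1,0,0, 0,0,0,0,0]'
python3 -m handwheel '[0,0,0,0,0.15, 0,0,0,0,0.3, 0,0,0,0,0.5, 0,0,0,0,0.5, 0,0,10,0,0.5, 0,0,40,0,0.6, 0,0,40,0,0.8, 0,0,40,0,1]'
python3 -m handwheel '[-25,0,25,0,1, -30,0,0,0,1, -25,0,0,0,1, 0,0,0,0,1, 0,0,0,0,1]'
cat > m5.py <<'E'
from h import *
import sys
print(robot.observe()['tool_pos'])
c=eyes.calibration('wrist');p,d=eyes.read_camera('wrist');np.savez('w5.npz',p=p,d=d);cv2.imwrite('pics/w5.png',p);P=cloud(c,d)
M=(abs(P[...,0]-.473)<.05)&(abs(P[...,1]-.2145)<.05)
for lo,hi in((.094,.104),(.135,.155)):
    m=M&(P[...,2]>lo)&(P[...,2]<hi);q=P[m];print(m.sum(),np.percentile(q[:,2],[5,50,95]).round(4),q.mean(0).round(4),q.min(0).round(4),q.max(0).round(4))
E
python3 m5.py
```

```text
time: 14.0
tool_pos: [0.4729, 0.2148, 0.1172]
tool_rot: [-3.142, -0.001, 0.104]
contact_force: [-3.5, -1.2, 11.8]
opening: 0.0133
grip_force: 40.0
time: 14.8
tool_pos: [0.4725, 0.2146, 0.2478]
tool_rot: [3.142, -0.0, 0.104]
contact_force: [0.1, 1.0, 0.1]
opening: 0.065
grip_force: 0.0
time: 15.3
tool_pos: [0.3928, 0.2148, 0.2716]
tool_rot: [-3.141, -0.002, 0.104]
contact_force: [0.4, 0.6, -0.2]
opening: 0.0918
grip_force: 0.0
[0.39284524 0.21480787 0.271601  ]
538 [0.0976 0.0989 0.1002] [0.4722 0.2152 0.0989] [0.4564 0.1989 0.0966] [0.4883 0.2305 0.1034]
177 [0.1424 0.1442 0.1457] [0.4723 0.2148 0.1442] [0.4659 0.2084 0.1414] [0.4789 0.2211 0.1466]
```

View pics/w5.png

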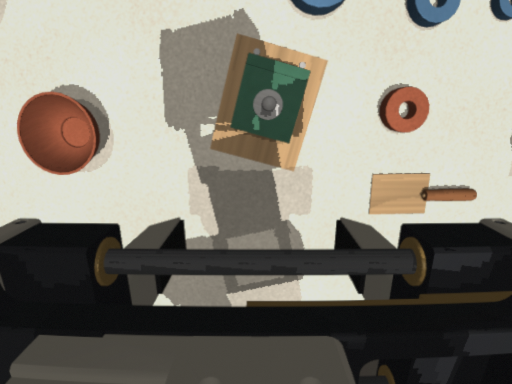

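The spindle is home: its collar top is at 0.098 m, its tip at 0.144 m, and it stands at (269,103) in the picture. Now for the ring.

```bash
python3 -m handwheel '[20,-25,0,0,1, 30,-38,0,0,1, 30,-40,0,0,1, 30,-40,0,0,1, 30,-38,0,0,1, 15,-20,0,0,1, 0,0,0,0,1, 0,0,0,0,1]'
cat > m6.py <<'E'
from h import *
print(robot.observe()['tool_pos'])
c=eyes.calibration('wrist');p,d=eyes.read_camera('wrist');cv2.imwrite('pics/w6.png',p);P=cloud(c,d)
m=cv2.inRange(cv2.cvtColor(p,cv2.COLOR_BGR2HSV),(95,60,40),(125,255,255));m[200:]=0
for ct in cv2.findContours(m,0,1)[0]:
    if cv2.contourArea(ct)<150: continue
    k=np.zeros_like(m);cv2.drawContours(k,[ct],-1,1,-1);k=(k>0)&(m>0)
    zt=np.nanpercentile(P[k][:,2],90); t=k&(abs(P[...,2]-zt)<.005);q=P[t]
    (x,y),r=cv2.minEnclosingCircle(q[:,:2].astype(np.float32))
    e=plane(c,ct[:,0],zt);(x2,y2),r2=cv2.minEnclosingCircle(e[:,:2].astype(np.float32))
    print('px',ct[:,0].mean(0).round(),'zt',zt.round(4),'c',round(x,4),round(y,4),'r',round(r,4),'| edge',round(x2,4),round(y2,4),round(r2,4))
E
python3 m6.py
```

```text
time: 16.15
tool_pos: [0.548, 0.0132, 0.2699]
tool_rot: [-3.141, 0.001, 0.102]
contact_force: [0.2, 0.4, -0.3]
opening: 0.0917
grip_force: 0.0
[0.54798471 0.01315173 0.26993958]
px [481. 165.] zt 0.2127 c 0.6057 -0.1694 r 0.0077 | edge 0.5958 -0.1475 0.0277
px [347.  98.] zt 0.0193 c 0.6491 -0.0966 r 0.0223 | edge 0.6479 -0.0953 0.023
px [266. 102.] zt 0.0258 c 0.6311 0.0132 r 0.0304 | edge 0.631 0.0131 0.0303
px [152.  84.] zt 0.0358 c 0.6388 0.1645 r 0.043 | edge 0.6381 0.1608 0.0458
px [293.  14.] zt 0.0618 c 0.7358 -0.0063 r 0.0279 | edge 0.734 -0.0064 0.0283
```

View pics/w6.png

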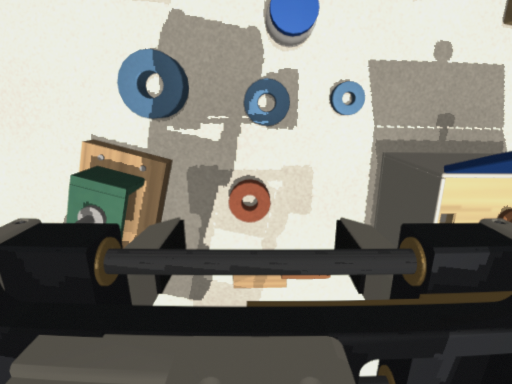

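The middle ring is at (266,102) in the picture, centred at (0.631, 0.013) with radius 30 mm. Fingers have clearance on both sides.

```bash
python3 -m handwheel '[40,0,-20,0,1, 35,0,-40,0,1, 8,0,-45,0,1, 0,0,-45,0,1, 0,0,-45,0,1, 0,0,-30,0,1, 0,0,-20,0,1, 0,0,-8,0,1]' 30
python3 -m handwheel '[0,0,0,0,1, 0,0,0,0,0.5, 0,0,0,0,0.5, 0,0,0,0,0.5, 0,0,0,0,0.5, 0,0,0,0,0.5, 0,0,0,0,0.5]'
```

```text
time: 17.0
tool_pos: [0.6269, 0.0153, 0.0179]
tool_rot: [-3.141, 0.004, 0.106]
contact_force: [-1.1, 0.3, -0.0]
opening: 0.0917
grip_force: 0.0
time: 17.7
tool_pos: [0.6289, 0.0135, 0.0208]
tool_rot: [3.141, -0.001, 0.104]
contact_force: [-1.0, -0.1, 4.8]
opening: 0.0604
grip_force: 30.0
```

```bash
python3 -m handwheel '[0,0,5,0,0.5, 0,0,15,0,0.5, 0,0,30,0,0.5, 0,0,40,0,0.5, 0,0,40,0,0.5, 0,0,40,0,0.5, 0,0,0,0,0.5, 0,0,0,0,0.5]'
cat > m7.py <<'E'
from h import *
T=robot.observe()['tool_pos'];print(T)
c=eyes.calibration('wrist');p,d=eyes.read_camera('wrist');np.savez('w7.npz',p=p,d=d);cv2.imwrite('pics/w7.png',p);P=cloud(c,d)
m=cv2.inRange(cv2.cvtColor(p,cv2.COLOR_BGR2HSV),(92,50,30),(125,255,255))>0
m&=(np.hypot(P[...,0]-T[0],P[...,1]-T[1])<.045)&(abs(P[...,2]-T[2])<.03)
q=P[m];zt=np.percentile(q[:,2],90);q=q[abs(q[:,2]-zt)<.004]
print('top z-T',zt-T[2],len(q),q.min(0)-T,q.max(0)-T)
A=np.polyfit if 0 else np.linalg.lstsq(np.c_[q[:,:2]-T[:2],np.ones(len(q))],q[:,2],rcond=None)[0];print('tilt slopes',A)
v,u=np.nonzero(m);print(u.min(),u.max(),v.min(),v.max())
E
python3 m7.py
```

```text
time: 18.5
tool_pos: [0.6288, 0.0137, 0.1917]
tool_rot: [3.141, -0.002, 0.104]
contact_force: [0.1, 0.4, -1.5]
opening: 0.0603
grip_force: 30.0
[0.62878225 0.01368871 0.19169845]
top z-T 0.004859874046985346 5275 [-0.02719552 -0.03020334  0.00096682] [0.0330559  0.03067855 0.00738472]
tilt slopes [-0.00126945  0.00080451  0.19580064]
205 315 180 288
```

View pics/w7.png

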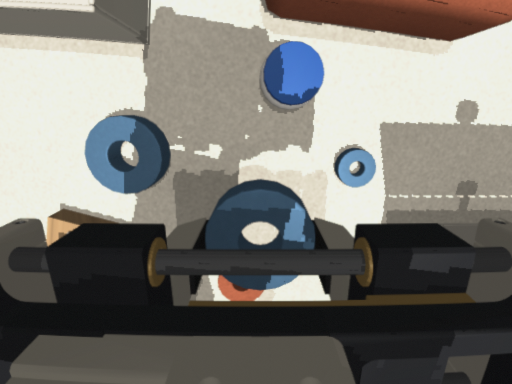

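The ring (260,235) is held level, and its centre is about 2.5 mm ahead of the TCP in x. Next I carry it over the spindle and check centring numerically.

```bash
python3 -m handwheel '[-15,20,0,0,0.5, -25,31,0,0,0.5, -30,38,0,0,0.5, -30,38,0,0,0.5, -30,38,0,0,0.5, -20,25,0,0,0.5, -9,11,0,0,0.5, 0,0,0,0,0.5]'
python3 -m handwheel '[0,0,-10,0,0.5, 0,0,0,0,0.5, 0,0,0,0,0.5]'
cat > m8.py <<'E'
from h import *
T=robot.observe()['tool_pos'];print(T)
c=eyes.calibration('wrist');p,d=eyes.read_camera('wrist');P=cloud(c,d)
m=cv2.inRange(cv2.cvtColor(p,cv2.COLOR_BGR2HSV),(92,50,30),(125,255,255))>0
m&=(np.hypot(P[...,0]-T[0],P[...,1]-T[1])<.045)&(abs(P[...,2]-T[2]-.0045)<.004)
q=P[m];c0=(q.min(0)+q.max(0))/2;print('ring ctr',c0,np.ptp(q,axis=0),len(q))
s=(np.hypot(P[...,0]-.4725,P[...,1]-.2148)<.02)&(P[...,2]>.12)&(P[...,2]<.15);q=P[s];print('spindle',len(q),q.mean(0) if len(q) else '',q.min(0) if len(q) else '',q.max(0) if len(q) else '')
E
python3 m8.py
```

```text
time: 19.35
tool_pos: [0.4681, 0.2156, 0.1891]
tool_rot: [3.141, 0.003, 0.106]
contact_force: [1.3, -0.5, -2.0]
opening: 0.0597
grip_force: 30.0
time: 19.65
tool_pos: [0.4701, 0.2135, 0.1793]
tool_rot: [3.141, 0.001, 0.102]
contact_force: [0.0, 0.7, -1.5]
opening: 0.0604
grip_force: 30.0
[0.47008492 0.2135205  0.1792555 ]
ring ctr [0.47278872 0.21362785 0.1831641 ] [0.06077414 0.06075755 0.00663451] 5359
spindle 29 [0.46768748 0.21390259 0.14477187] [0.4662862  0.21019341 0.14346192] [0.46912917 0.21767177 0.14568948]
```

```bash
python3 -m handwheel '[0,1,-8,0,0.5, 0,0,-8,0,0.5, 0,0,-8,0,0.5, 0,0,-8,0,0.5, 0,0,-8,0,0.5, 0,0,-8,0,0.5, 0,0,-5,0,0.5, 0,0,0,0,0.5]'
python3 -m handwheel '[0,0,-3,0,0.5, 0,0,-2,0,0.5, 0,0,-1,0,0.5, 0,0,0,0,0.5, 0,0,0,0,0.5]'
```

```text
time: 20.5
tool_pos: [0.4692, 0.2156, 0.1263]
tool_rot: [3.141, 0.002, 0.104]
contact_force: [-0.3, 0.7, -1.5]
opening: 0.0601
grip_force: 30.0
time: 21.0
tool_pos: [0.4697, 0.2157, 0.1212]
tool_rot: [3.142, -0.0, 0.104]
contact_force: [0.3, 0.6, -1.2]
opening: 0.0601
grip_force: 30.0
```

```bash
python3 -m handwheel '[0,0,-1,0,0.5, 0,0,0,0,0.5, 0,0,0,0,0.5]'
python3 -m handwheel '[0,0,-1,0,0.5, 0,0,0,0,0.5, 0,0,0,0,0.5]'
```

```text
time: 21.3
tool_pos: [0.4696, 0.2157, 0.1201]
tool_rot: [3.142, 0.0, 0.104]
contact_force: [-0.2, -0.5, -1.6]
opening: 0.0602
grip_force: 30.0
time: 21.6
tool_pos: [0.4696, 0.2157, 0.1191]
tool_rot: [3.141, 0.0, 0.104]
contact_force: [-0.0, -0.5, -0.7]
opening: 0.0602
grip_force: 30.0
```

```bash
python3 -m handwheel '[0,0,-0.5,0,0.5, 0,0,0,0,0.5, 0,0,0,0,0.5]'
python3 -m handwheel '[0,0,-0.5,0,0.5, 0,0,0,0,0.5, 0,0,0,0,0.5]'
```

```text
time: 21.9
tool_pos: [0.4696, 0.2157, 0.1187]
tool_rot: [3.142, -0.0, 0.104]
contact_force: [-0.4, -0.1, -0.6]
opening: 0.0603
grip_force: 30.0
time: 22.2
tool_pos: [0.4697, 0.2157, 0.1187]
tool_rot: [3.142, -0.001, 0.104]
contact_force: [-2.7, -0.8, 5.5]
opening: 0.06
grip_force: 30.0
```

Contact at TCP 0.1187, so I release slowly, back off straight up, and check the result numerically.

```bash
python3 -m handwheel '[0,0,0,0,0.68, 0,0,0,0,0.7, 0,0,0,0,0.75, 0,0,0,0,0.85, 0,0,0,0,1, 0,0,0,0,1, 0,0,0,0,1]' 5
python3 -m handwheel '[0,0,10,0,1, 0,0,40,0,1, 0,0,45,0,1, 0,0,45,0,1, -30,0,20,0,1, -35,0,0,0,1, -20,0,0,0,1, 0,0,0,0,1]'
python3 - <<'E'
from h import *
for n in('wrist','top'):
    c=eyes.calibration(n);p,d=eyes.read_camera(n);P=cloud(c,d);hsv=cv2.cvtColor(p,cv2.COLOR_BGR2HSV)
    near=np.hypot(P[...,0]-.4725,P[...,1]-.2148)<.04
    m=near&(cv2.inRange(hsv,(95,60,30),(125,255,255))>0)&(P[...,2]>.112);q=P[m];print(n,len(q))
    if len(q)>20:
        print('ring z',np.percentile(q[:,2],[5,50,95]),'ctr',(q.min(0)+q.max(0))/2,'slopes',np.linalg.lstsq(np.c_[q[:,:2]-q[:,:2].mean(0),np.ones(len(q))],q[:,2],rcond=None)[0][:2])
    s=near&(P[...,2]>.135);print('tip',P[s].mean(0),s.sum())
    b=cv2.inRange(hsv,(105,120,30),(130,255,255))>0
    l=b&(P[...,2]>.15)&(P[...,1]<-.1)&(P[...,1]>-.42);print('lid',l.sum(),P[l].max(0) if l.sum() else '')
print(robot.observe()['time'],robot.observe()['tool_pos'])
E
```

```text
time: 22.9
tool_pos: [0.4696, 0.2157, 0.1181]
tool_rot: [3.141, 0.0, 0.104]
contact_force: [0.3, 0.4, -0.2]
opening: 0.091
grip_force: 0.0
time: 23.7
tool_pos: [0.3826, 0.2157, 0.2794]
tool_rot: [-3.141, -0.001, 0.105]
contact_force: [0.5, 0.7, 0.6]
opening: 0.0917
grip_force: 0.0
wrist 2458
ring z [0.1214793  0.12281178 0.12413938] ctr [0.47161229 0.21586953 0.11870162] slopes [-0.00045886 -0.00065999]
tip [0.4723815  0.21482768 0.14424727] 176
lid 0 
top 271
ring z [0.11719086 0.12054566 0.12453438] ctr [0.47312835 0.21406824 0.12033681] slopes [0.02129201 0.00768629]
tip [0.4725849  0.21403317 0.141613  ] 20
lid 1902 [ 0.65818013 -0.1625492   0.28963778]
23.8 [0.38506089 0.21579318 0.27900039]
```

```bash
python3 -c "
from cell import robot
print(robot.hand_in())"
```

```text
the job is handed in; nothing more can be done
None
```

The job is handed in at about 24 s: the lid is open on its stop, the spindle is in the bracket with its collar flat, and the blue ring was lowered onto the collar, where it measures level; the dowel stayed in the box and no other object was handled.

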